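Hold the toaster lever down at its third notch

ROBOT

A 7-joint arm with a two-finger parallel gripper is mounted at the origin on a cart in front of the work surface, level with it; the furniture and walls round the work are solid. World frame = base frame: x ahead of the robot, y to its left, z up, the work surface at z = 0. Lengths are in m, angles in rad, forces in N, time in s.
With the tool pointing down it reaches from about 0.35 to 0.9 m from the base axis. Payload 7.2 kg.
Tool frame: the origin (TCP) lies on the centre line of the jaws, within the pads' length; the fingertips stand 22 mm ahead of it and the grasp point (between the pads) lies 3 mm ahead of it (r.nose_length is the distance from the TCP to the fingertips, in m); z points along the fingers, y is the line along which they close (so a half turn about z gives the same grasp; the last joint's range is limited). The gripper opens to 85 mm and grips with 20 to 120 N. Pads are 22 mm wide; open, the fingers measure 114 mm over their backs; the gripper's body (76 mm by 85 mm) begins 54 mm behind the grasp point. The pads swing forward as they close: fully open they stand 13 mm farther back than shut.
Start: joints at [1.209, 0.411, -0.013, 1.596, 0.006, 1.134, -0.082], TCP at [0.181, -0.598, 0.253] pointing down, gripper open.
Joint ranges: [-2.95, 2.95], [-0.29, 1.99], [-1.47, 1.44], [0.14, 2.54], [-1.03, 4.17], [0.13, 1.85], [-2.86, 2.86]. Speed limits (rad/s): [2.39, 2.39, 3.01, 3.01, 3.14, 3.14, 3.14].

INTERFACE

Orientations are given as a rotation vector (axis times angle).
In Python, from cell import r gives the robot as it stands.
- The arm moves only by the shell command python3 -m pendant 'ROWS'. ROWS is a JSON list that holds a single list of rows (three levels of brackets), with 1 to 8 rows, each of 7 numbers: dx, dy, dz in units of 5 mm, then a rotation vector rx, ry, rz in rad, then the finger opening in m; each row shifts and turns the commanded pose from where the row before left it, along the tool's axes as they then stand; what a row does not reach is not made up. A row lasts 1/12 s, in which the tool goes at most 0.0417 m and 0.125 rad, less where a joint would pass 70% of its speed; a pose out of reach is approached as far as the arm can. The fingers move at their own pace and stop on an object; the grip force is fixed at half the most. Time passes only in rows, so rows that do not move let the fingers close. It prints the time, the measured TCP pose, the force, the opening and the grip force at its end. Input that does not fit is refused with a message, and nothing moves.
- r.get_state(): the state, without advancing time (a new reading comes with each control period).
- r.grab_frame(name): name is "side" or "top" or "wrist"; returns a dict with "img" (420x560x3 uint8, red, green, blue), "vertical_fov" (degrees; the focal length in pixels is half the picture's height over the tangent of half this angle, whatever the lens; pixels are square), "cx", "cy" (the principal point, pixels), "k1" (the pictures are not rectified: a ray, as slopes to the right and down, at radius r is drawn at 1 + k1 r^2 times it, then the intrinsics apply), "R" (3x3) and "t" (3): a world point X has camera coordinates R X + t. Camera axes: x right, y down, z forward; pixel columns grow to the right and rows downward; lengths in m; the calibration is good to about 2 mm. A picture is of the moment at which its call begins. There is no depth.
- r.hand_in(): hands the job in; it is judged then, once.
Trained networks look in the newest picture that a camera, given by its name, has taken for a name from the list of things; names that differ only in an ending like _2 or _b are one class to them, and where a whole thing is asked for, a point or a joint stands for the part that bears it (a point fixed in the world has none). Each returns a list of dicts, best first, with "p" (0 to 1); they miss things now and then, are a little off and sometimes report something else, mostly with a low value. They report only what shows in the picture. A call takes as long as a camera call.
- r.look_for(camera, label): "box" ([left, top, right, bottom] in pixels, round what is visible of it).
The state is a dict: "clock": time; "joint_positions": joint angles; "joint_vel": joint speeds; "tau": joint torques, N m; "position": TCP position; "orientation": TCP orientation; "wrist_force": force on the tool from outside, world axes, zero at the start; "moment": the same for the moment, N m; "opening": finger opening in m; "gripper_force": force on a finger pad.
Only numpy, scipy, OpenCV 4.12 (cv2) and the standard library are available. Lean on these libraries where they do the work, as an engineer would, in place of code of your own. Each camera call takes 0.05 s, during which the arm holds its last target. There are 200 camera calls.

TASK

The toaster in front of you is unplugged, so its bread lever does not latch and springs back up when let go. Feel for the lever from above with the fingers, press it slowly down past the first two notches into the third (level with the widest rib) and no further, and keep holding it there so that I can look at the lowered carriage: the program finishes while the fingers are still holding the lever down. Do not slam the lever or let it snap back up, do not shove or tip the toaster, and leave the mug, the kitchen timer and the lemon alone.

Things in the scene. Friction and masses are not known exactly. Their poses are not given: they have to be found in the camera images.
- toaster: The black two-slot toaster on the worktop before the robot, loose on four feet, 2.0 to 2.9 kg; housing 174 mm wide (own x -203 to -29 mm), 272 mm long (own y -124 to 148 mm), 190 mm high. Origin on the worktop beside the housing, on the side of the decorative flex; z up. Its own -y end, which carries the lever, faces roughly towards the robot.
- lever_top (a point): Middle of the top of the lever's thumb piece, which stands out 24 mm from the toaster's -y end: 40 mm wide (along x), 13 mm thick; this point is 12 mm from the end face, 156 mm above the worktop while up, and goes straight down with the lever. The toaster's top is 34 mm above it: lean the gripper back to the robot by some 20 degrees, fingers forwards and down. Axes as the toaster's.
- toaster_lever (a joint): Lever travel straight down, m: 0 up (sprung), notches at 0.012, 0.024, 0.036 (third), ridges halfway between, felt as a rise, then a fall of the force; a notch at 0.048 and the stop at 0.062 are too far. The spring pushes up with 8 N at 0, 10 N at the third notch; notches add or take about 4 N (peak about 14 N). It never stays down by itself.
- mug: White mug with dark dots, 91 mm high, bystander; origin at the centre of its underside, z up.
- timer: Round white kitchen timer with a red dial, 64 mm across, 43 mm high, bystander; origin at its underside, z up.
- lemon: Yellow lemon, 72 x 57 x 58 mm, bystander; origin at its underside.
- third_rib (a point): The widest (14 mm) and lowest of four small raised metal ribs on the toaster's end face, on the robot's left of the lever (own -x), 12 mm apart; from the top they mark rest, first, second and third notch. When the lever is in a notch the middle of its thumb piece (6.5 mm under its top) is level with that rib.

How it is judged:
By the outcome, as a careful person would: the job done as asked, in the order asked, and still so for the second after the job is handed in, while the arm keeps its last pose, push and grip.
It also fails if it takes over 29 s, if anything falls off the work surface, if the arm or the gripper's body presses on something with over 40 N, if the wrist force passes 120 N, or if a joint passes its speed limit or range.

## Working session

There is one attempt and no reset: what is moved stays moved. The work goes in short steps, Python scripts to look and compute and a shell command to move; the robot and the scene stay as the last step left them, time stands still between calls to the robot, and variables do not carry over. Pictures are saved under pics/ and viewed, at most 10 in all, crops included, and the job is handed in when it is done.

```bash
mkdir -p pics; ls
cat > h.py <<'E'
import numpy as np, cv2
from cell import r
def cam(n):
    f=r.grab_frame(n); return f
def ray(f,u,v):
    F=210/np.tan(np.radians(f["vertical_fov"])/2)
    a=np.array([(u-f["cx"])/F,(v-f["cy"])/F]); s=a.copy()
    for _ in range(20): s=a/(1+f["k1"]*(s@s))
    R=np.array(f["R"]);t=np.array(f["t"])
    return -R.T@t, R.T@np.array([s[0],s[1],1])
def proj(f,X):
    F=210/np.tan(np.radians(f["vertical_fov"])/2)
    c=np.array(f["R"])@np.array(X)+np.array(f["t"]); s=c[:2]/c[2]; s=s*(1+f["k1"]*(s@s))
    return np.array([F*s[0]+f["cx"],F*s[1]+f["cy"]])
def onz(f,u,v,z):
    o,d=ray(f,u,v); return o+d*(z-o[2])/d[2]
def tri(l):
    A=0;b=0
    for o,d in l:
        d=d/np.linalg.norm(d);P=np.eye(3)-np.outer(d,d);A=A+P;b=b+P@o
    return np.linalg.solve(A,b)
E
python3 - <<'E'
from h import *
for n in ("side","top","wrist"):
    f=cam(n); cv2.imwrite(f"pics/{n}0.png",cv2.cvtColor(f["img"],cv2.COLOR_RGB2BGR))
    print(n,f["vertical_fov"],f["k1"],np.round(ray(f,280,210),3).tolist())
    if n=="wrist":continue
    for l in ("toaster","lever_top","third_rib","mug","timer","lemon"):
        print(l,[(np.round(d["box"]).tolist(),round(d["p"],2)) for d in r.look_for(n,l)[:2]])
s=r.get_state();print(s)
E
```

```text
pics
side 44.83372205938383 0.006759415515775546 [[0.609, 1.095, 0.728], [-0.039, -0.859, -0.511]]
toaster [([147.0, 184.0, 282.0, 289.0], 0.6)]
lever_top []
third_rib [([147.0, 186.0, 284.0, 291.0], 0.82)]
mug [([299.0, 306.0, 367.0, 374.0], 0.7)]
timer [([253.0, 181.0, 260.0, 186.0], 0.45)]
lemon [([294.0, 173.0, 315.0, 192.0], 0.56)]
top 48.6130219288032 -0.050623459205076944 [[0.524, 0.076, 1.199], [0.069, 0.034, -0.997]]
toaster [([232.0, 161.0, 308.0, 231.0], 0.79)]
lever_top [([259.0, 219.0, 276.0, 226.0], 0.55)]
third_rib [([232.0, 164.0, 310.0, 228.0], 0.72), ([256.0, 214.0, 273.0, 228.0], 0.25)]
mug []
timer [([401.0, 196.0, 427.0, 218.0], 0.93)]
lemon [([406.0, 253.0, 435.0, 277.0], 0.83)]
wrist 58.394658898178605 -0.08014834874875744 [[0.243, -0.58, 0.373], [-0.242, -0.07, -0.968]]
{'clock': 0.75, 'joint_positions': array([ 1.20880692,  0.41108348, -0.01269552,  1.5961735 ,  0.0055724 ,
        1.13428243, -0.08220223]), 'joint_vel': array([-1.22471733e-04,  1.62651576e-03, -3.59070112e-05,  1.19968780e-03,
        1.23320665e-03,  1.09451558e-03, -3.17108138e-04]), 'tau': array([ 4.13691205e-04, -6.00280023e+01,  6.81087747e-01, -2.99704599e+01,
        1.38463426e-02,  1.79386872e-03,  5.94603279e-06]), 'position': array([ 0.1809907 , -0.59824292,  0.25331867]), 'orientation': array([3.10768050e+00, 4.59799895e-01, 6.67977912e-05]), 'wrist_force': array([ 0.39710052, -0.07040082,  0.52269115]), 'moment': array([-0.00746598,  0.03180978, -0.04330897]), 'gripper_force': 0.0, 'opening': 0.08520870795999004}
```

View pics/side0.png

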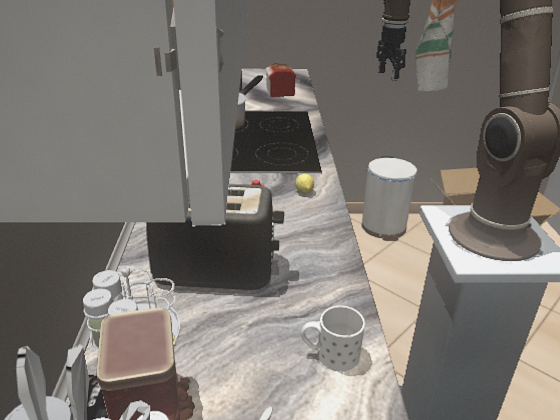

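View pics/top0.png

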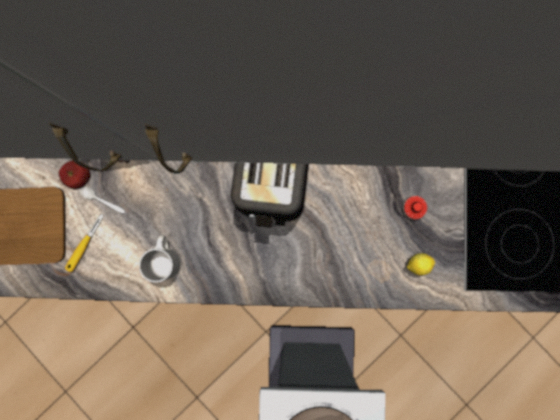

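The side picture shows the toaster at (147–284, 184–291), with knobs on its right end near (278,216) and (277,240). The top picture shows the lever at about (264,221), the mug at left (157,265), and the timer and lemon at right. A cabinet hangs over the back. I'll zoom in next.

Run:
```python
from h import *
a=cv2.imread("pics/side0.png")[175:300,140:310]; b=cv2.imread("pics/top0.png")[150:245,220:320]
a=cv2.resize(a,(510,375),interpolation=cv2.INTER_CUBIC)
b=cv2.resize(b,(600,570),interpolation=cv2.INTER_CUBIC)
a=cv2.resize(a,(400,294));b=cv2.resize(b,(400,380))
c=np.zeros((380,800,3),np.uint8);c[:294,:400]=a;c[:,400:]=b
cv2.imwrite("pics/z.png",c)
f=cam("top")
for u,v,z in ((267,222,.156),(264,221,.156),(234,208,.19),(302,216,.19),(157,265,.09),(420,264,.03),(415,207,.04)): print(u,v,np.round(onz(f,u,v,z),3))
s=cam("side")
for X in ([.5,0,0.156],[.5,0,0.19]): print(proj(f,X),proj(s,X))
```

```text
267 222 [0.568 0.141 0.156]
264 221 [0.571 0.147 0.156]
234 208 [0.596 0.211 0.19 ]
302 216 [0.582 0.063 0.19 ]
157 265 [0.462 0.405 0.09 ]
420 264 [ 0.478 -0.238  0.03 ]
415 207 [ 0.62  -0.222  0.04 ]
[329.00077962 254.07798006] [305.15488065 182.1626878 ]
[330.14431925 254.46157621] [305.80731671 169.53060299]
```

View pics/z.png

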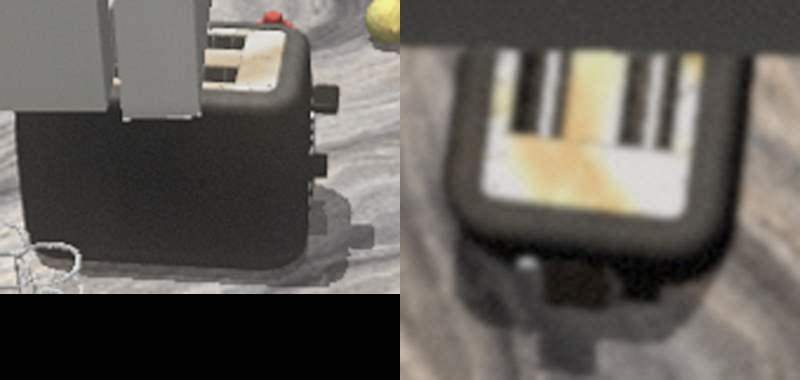

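The zoom shows the lever knob at side px (273–284, 211–223) with the browning knob below it at (273–279, 240–250). In the top view the lever is at (256–272, 216–226), the browning knob at (276–285, 219–225) and a bright rib at (252,216). The toaster is yawed slightly.

Run:
```python
from h import *
from scipy.spatial.transform import Rotation as Ro
f=cam("top"); s=cam("side")
z2t=lambda x,y:(220+(x-400)/4,150+y/4)
z2s=lambda x,y:(140+x/2.353,175+y/2.353)
P=[onz(f,*z2t(*p),.19)[:2] for p in ((490,196),(680,215),(508,60),(484,180),(704,60),(686,200))]
for i in (0,2,4):
    d=P[i+1]-P[i]; print(np.round(P[i],3),np.round(P[i+1],3),"angle",np.degrees(np.arctan2(d[1],d[0])))
print("lever top view",np.round(onz(f,264.3,221,.156),3),"corners",[np.round(onz(f,u,v,.156),3)[:2] for u,v in ((256.5,224.5),(272,226))])
# triangulate lever tip-face centre
print("tri",tri([ray(f,264.3,221),ray(s,279,212)]))
for X in ([.571,.147,.156],[.56,.147,.156],[.56,.147,.143]): print(proj(s,X),proj(f,X))
st=r.get_state();M=Ro.from_rotvec(st["orientation"]).as_matrix();print(M.round(3))
```

```text
[0.616 0.193] [0.608 0.089] angle -94.39748041529143
[0.691 0.186] [0.625 0.197] angle 170.5576183823796
[0.693 0.078] [0.616 0.086] angle 174.07592299267873
lever top view [0.571 0.147 0.156] corners [array([0.562, 0.164]), array([0.56 , 0.129])]
tri [0.56929935 0.14650195 0.15954929]
[277.69828457 213.48274849] [264.15968286 220.79249415]
[282.75025015 213.4818465 ] [264.02272625 225.68442205]
[282.61456316 218.5653419 ] [264.40394208 225.89319657]
[[ 0.957  0.29   0.   ]
 [ 0.29  -0.957 -0.   ]
 [-0.     0.    -1.   ]]
```

```bash
cat >> h.py <<'E'
from scipy.spatial.transform import Rotation as Ro
d=np.array([np.cos(-.095),np.sin(-.095),0]);L=np.radians(18);Z=np.array([0,0,1.])
zt=np.sin(L)*d-np.cos(L)*Z; xt=np.cos(L)*d+np.sin(L)*Z; MT=np.c_[xt,np.cross(zt,xt),zt]
def plan(tip):
    s=r.get_state();M=Ro.from_rotvec(s["orientation"]).as_matrix();p=s["position"]
    T=np.array(tip)-r.nose_length*zt
    print("t",s["clock"],"tip now",(p+r.nose_length*M[:,2]).round(4),"open",s["opening"],"F",s["wrist_force"].round(2),"M",s["moment"].round(2))
    print("delta tool",(M.T@(T-p)).round(4),"rot",Ro.from_matrix(M.T@MT).as_rotvec().round(3))
E
python3 - <<'E'
from h import *
print(r.nose_length); plan([.569,.1466,.22])
E
```

```text
0.022
t 0.95 tip now [ 0.181  -0.5982  0.2313] open 0.08577452187224936 F [ 0.34  0.88 -0.24] M [0.01 0.01 0.01]
delta tool [ 0.5808 -0.6031  0.0123] rot [-0.061  0.31   0.386]
```

Careful with the scale: shifts go in units of 5 mm. That gives: -0.029 m is -5.8, 0.028 m is 5.6.

```bash
python3 -m pendant '[[[2,-2,-2,0,0,0,0],[5.6,-5.8,-2,0,0,0,0],[5.6,-5.8,-1,0,0,0,0],[5.6,-5.8,0,0,0,0,0],[5.6,-5.8,0,0,0,0,0],[5.6,-5.8,0,0,0,0,0],[5.6,-5.8,0,0,0,0,0],[5.6,-5.8,0,0,0,0,0]]]'
python3 -m pendant '[[[5.6,-5.8,0,0,0,0,0],[5.6,-5.8,0,0,0,0,0],[5.6,-5.8,0,0,0,0,0],[5.6,-5.8,0,0,0,0,0],[5.6,-5.8,0,0,0,0,0],[5.6,-5.8,0,0,0,0,0],[4,-4,0,0,0,0,0],[2,-2,0,0,0,0,0]]]'
python3 -c "
from h import *
plan([.569,.1466,.22])"
```

```text
clock: 1.62
position: [0.3171, -0.3322, 0.2791]
orientation: [3.106, 0.46, 0.001]
wrist_force: [0.1, -0.3, 0.4]
opening: 0.0003
gripper_force: 0.0
clock: 2.28
position: [0.4481, -0.0773, 0.2793]
orientation: [-3.106, -0.468, -0.003]
wrist_force: [0.2, 0.8, -0.0]
opening: 0.0001
gripper_force: 0.0
t 2.2833 tip now [ 0.4481 -0.0773  0.2573] open 0.000131863796180473 F [ 0.19  0.8  -0.04] M [-0.04 -0.03  0.02]
delta tool [ 0.1752 -0.1809  0.0387] rot [-0.062  0.308  0.391]
```

```bash
python3 -m pendant '[[[0,0,0,-0.012,0.062,0.078,0],[0,0,0,-0.012,0.062,0.078,0],[0,0,0,-0.012,0.062,0.078,0],[0,0,0,-0.012,0.062,0.078,0],[0,0,0,-0.012,0.062,0.078,0],[0,0,0,0,0,0,0]]]'
python3 -c "
from h import *
plan([.569,.1466,.22])"
```

```text
clock: 2.78
position: [0.4449, -0.0813, 0.2783]
orientation: [3.084, -0.158, 0.491]
wrist_force: [-1.8, 0.1, -0.5]
opening: -0.0003
gripper_force: 0.0
t 2.7833 tip now [ 0.4517 -0.082   0.2574] open -0.0002652264571711749 F [-1.77  0.08 -0.46] M [-0.03  0.37 -0.02]
delta tool [ 0.0771 -0.2393  0.0648] rot [ 0.001 -0.002 -0.007]
```

To row units: -0.034 m is -6.8, -0.02 m is -4.

```bash
python3 -m pendant '[[[1,-4,1,0,0,-0.007,0],[2,-6.8,1.6,0,0,0,0],[2,-6.8,1.6,0,0,0,0],[2,-6.8,1.6,0,0,0,0],[2,-6.8,1.6,0,0,0,0],[2,-6.8,1.6,0,0,0,0],[2,-6.8,1.6,0,0,0,0],[1.2,-3,1.2,0,0,0,0]]]'
python3 -m pendant '[[[0,0,0,0,0,0,0],[0,0,0,0,0,0,0]]]'
python3 - <<'E'
from h import *
plan([.569,.1466,.22])
for n in("side","top","wrist"):
    f=cam(n); cv2.imwrite(f"pics/{n}1.png",cv2.cvtColor(f["img"],cv2.COLOR_RGB2BGR))
    print(n,proj(f,[.57,.1465,.156]),[(np.round(q["box"]).tolist(),round(q["p"],2)) for q in r.look_for(n,"lever_top")[:2]])
a=cv2.imread("pics/side1.png")[130:280,180:330];b=cv2.imread("pics/wrist1.png")
c=np.zeros((420,800,3),np.uint8);c[:400,:400]=cv2.resize(a,(400,400),interpolation=cv2.INTER_CUBIC);c[:300,400:]=cv2.resize(b,(400,300))
cv2.imwrite("pics/c1.png",c)
E
```

```text
clock: 3.45
position: [0.5556, 0.1532, 0.2444]
orientation: [3.087, -0.134, 0.489]
wrist_force: [0.3, -1.7, 0.9]
opening: 0.0002
gripper_force: 0.0
clock: 3.62
position: [0.5544, 0.1491, 0.2436]
orientation: [3.085, -0.137, 0.485]
wrist_force: [-0.1, -0.1, 0.2]
opening: -0.0
gripper_force: 0.0
t 3.6167 tip now [0.5611 0.1485 0.2227] open -2.8577110883850524e-05 F [-0.14 -0.08  0.22] M [0.06 0.35 0.01]
delta tool [0.0067 0.0012 0.005 ] rot [-0.     0.002  0.006]
side [278.15071267 213.36393623] [([272.0, 208.0, 284.0, 223.0], 0.42)]
top [264.36941893 221.24222411] [([256.0, 217.0, 275.0, 225.0], 0.56)]
wrist [276.78497688 247.81008339] [([240.0, 232.0, 306.0, 271.0], 0.91)]
```

View pics/c1.png

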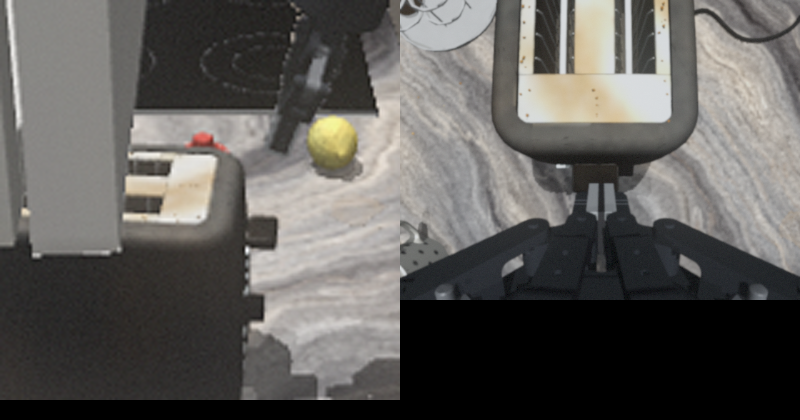

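The fingers hang above and slightly in front of the lever, at wrist px ~(273,251). Their yaw matches the toaster, and the side view shows the rest position undisturbed.

Run:
```python
from h import *
f=cam("wrist")
for u,v in ((240,271),(273,271),(306,271)): print(onz(f,u,v,.156).round(4))
print(proj(f,[.569,.1475,.156]), proj(f,[.5611,.1485,.2227]))
a=cv2.cvtColor(f["img"],cv2.COLOR_RGB2BGR)[200:340,180:380]
cv2.imwrite("pics/w2.png",cv2.resize(a,(800,560),interpolation=cv2.INTER_CUBIC))
```

```text
[0.5585 0.1696 0.156 ]
[0.5567 0.1502 0.156 ]
[0.5549 0.1308 0.156 ]
[275.54964579 249.85354168] [272.75230842 276.59265543]
```

View pics/w2.png

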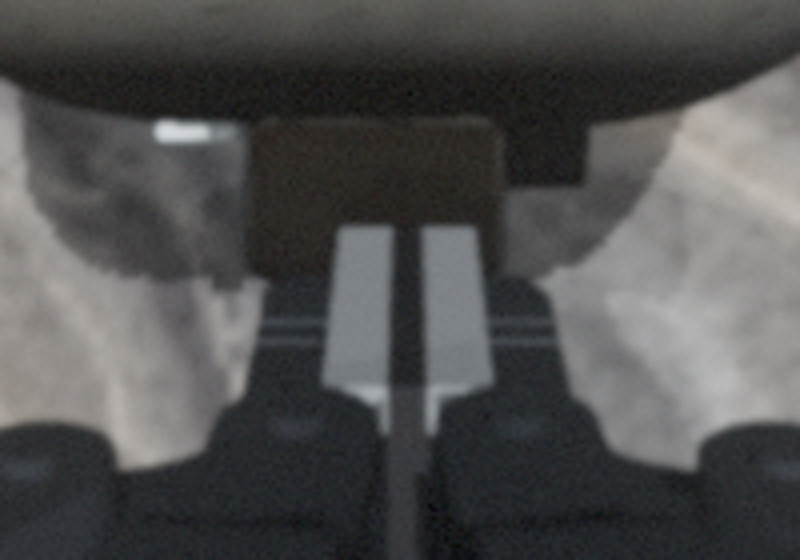

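The lever's front edge is at crop v≈275 and spans u 250–505. The pads sit slightly right of its centre, so I'll correct by about 2 mm.

```bash
python3 -m pendant '[[[0.8,-0.4,0.2,0,0,0.006,0],[0.6,0,0.3,0,0,0,0],[-0.5,0,1.5,0,0,0,0],[-0.62,0,1.9,0,0,0,0],[-0.62,0,1.9,0,0,0,0],[-0.62,0,1.9,0,0,0,0],[-0.4,0,1.2,0,0,0,0],[0,0,0,0,0,0,0]]]'
python3 - <<'E'
from h import *
plan([.5685,.150,.159])
f=cam("side");w=cam("wrist")
C=w["R"].T if 0 else None
a=f["img"][150:270,220:380];b=w["img"][200:340,180:380]
c=np.hstack([cv2.resize(a,(400,300),interpolation=2),cv2.resize(b,(400,300),interpolation=2)])
cv2.imwrite("pics/c3.png",cv2.cvtColor(c,cv2.COLOR_RGB2BGR))
E
```

```text
clock: 4.63
position: [0.5608, 0.1489, 0.1972]
orientation: [3.085, -0.151, 0.483]
wrist_force: [-0.2, -0.1, 0.6]
opening: 0.0002
gripper_force: 0.0
t 4.6333 tip now [0.5675 0.1483 0.1763] open 0.0001625963158594401 F [-0.16 -0.14  0.57] M [ 0.02  0.31 -0.03]
delta tool [-0.0046 -0.0018  0.0167] rot [ 0.001  0.004 -0.003]
```

View pics/c3.png

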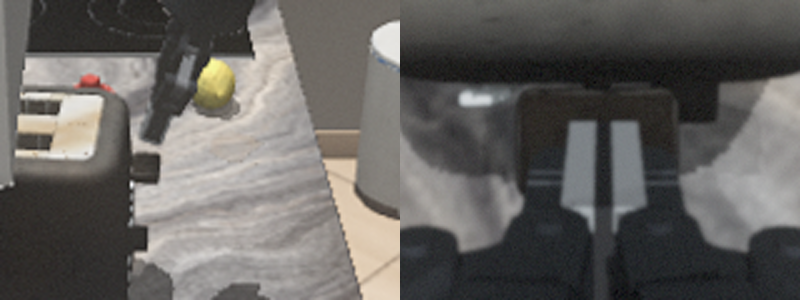

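Run:
```python
from h import *
s=r.get_state();M=Ro.from_rotvec(s["orientation"]).as_matrix();tip=s["position"]+.022*M[:,2]
f=cam("side")
for k in(-.011,0,.011): print(k,proj(f,tip+k*M[:,0]).round(1))
for x in (.5577,.5697,.5817): print("lever",x,proj(f,[x,.149,.156]).round(1))
a=f["img"][185:235,255:305]
cv2.imwrite("pics/c4.png",cv2.cvtColor(cv2.resize(a,(600,600),interpolation=cv2.INTER_CUBIC),cv2.COLOR_RGB2BGR))
```

```text
-0.011 [283.9 206.7]
0 [279.1 205.1]
0.011 [274.3 203.5]
lever 0.5577 [283.8 214. ]
lever 0.5697 [278.3 214. ]
lever 0.5817 [272.8 214. ]
```

View pics/c4.png

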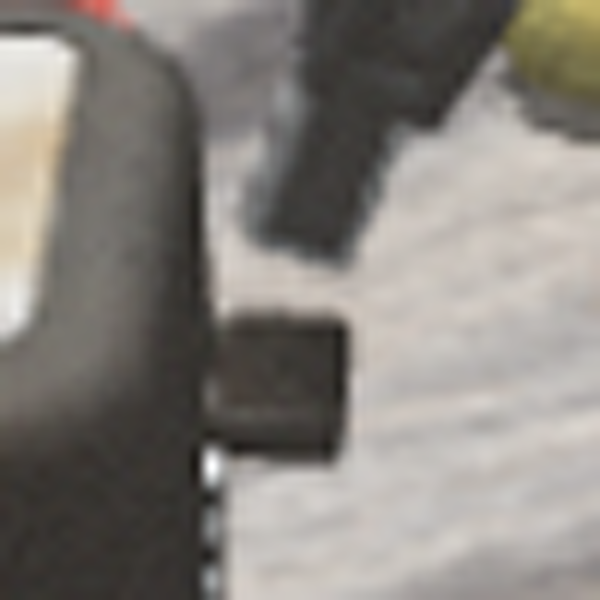

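The tip sits 2–6 mm in front of the face, with its rear corner in line with the lever edge. I'll move 2 mm forward and down to feel for contact.

To row units: 0.0045 m is 0.9, 0.003 m is 0.6.

```bash
python3 -m pendant '[[[0.1,-0.2,0.6,0,0,0,0],[-0.16,0,0.9,0,0,0,0],[-0.18,0,0.6,0,0,0,0],[0,0,0,0,0,0,0]]]'
python3 -c "
from h import *
plan([.5695,.150,.1594])"
python3 -m pendant '[[[-0.08,0,0.24,0,0,0,0],[-0.08,0,0.24,0,0,0,0],[-0.08,0,0.24,0,0,0,0],[0,0,0,0,0,0,0]]]'
python3 -c "
from h import *
plan([.5695,.150,.1594])"
```

```text
clock: 5.12
position: [0.5638, 0.1498, 0.1885]
orientation: [3.085, -0.152, 0.487]
wrist_force: [-0.2, 0.1, 0.1]
opening: 0.0003
gripper_force: 0.0
t 5.1167 tip now [0.5706 0.1492 0.1675] open 0.0003029246444313282 F [-0.23  0.08  0.1 ] M [0.03 0.32 0.01]
delta tool [-0.0036 -0.0007  0.0074] rot [ 0.     0.001 -0.003]
clock: 5.45
position: [0.564, 0.15, 0.1852]
orientation: [3.085, -0.152, 0.488]
wrist_force: [0.1, -0.1, -1.0]
opening: -0.0
gripper_force: 0.0
t 5.45 tip now [0.5707 0.1494 0.1643] open -4.799453827502045e-06 F [ 0.13 -0.05 -0.96] M [ 0.    0.3  -0.05]
delta tool [-0.0027 -0.0005  0.0042] rot [-0.     0.001 -0.003]
```

To row units: 0.0012 m is 0.24, 0.001 m is 0.2.

```bash
python3 -m pendant '[[[-0.16,0,0.2,0,0,0,0],[-0.12,0,0.24,0,0,0,0],[-0.06,0,0.2,0,0,0,0],[0,0,0,0,0,0,0]]]'
python3 -m pendant '[[[-0.06,0,0.2,0,0,0,0],[-0.06,0,0.2,0,0,0,0],[0,0,0,0,0,0,0]]]'
python3 -c "
from h import *
plan([.5695,.150,.1594])"
```

```text
clock: 5.78
position: [0.5633, 0.1501, 0.1816]
orientation: [3.085, -0.152, 0.488]
wrist_force: [-0.0, 0.3, -0.6]
opening: 0.0001
gripper_force: 0.0
clock: 6.03
position: [0.5634, 0.1501, 0.1796]
orientation: [3.085, -0.152, 0.488]
wrist_force: [-0.4, -0.4, 0.2]
opening: -0.0
gripper_force: 0.0
t 6.0333 tip now [0.5702 0.1494 0.1586] open -4.494041752744379e-05 F [-0.44 -0.38  0.22] M [ 0.    0.29 -0.01]
delta tool [-0.0005 -0.0005 -0.001 ] rot [-0.     0.001 -0.004]
```

```bash
for i in 1; do python3 -m pendant '[[[-0.06,0,0.2,0,0,0,0],[0,0,0,0,0,0,0]]]' | grep -E 'clock|pos|wrist'; python3 -m pendant '[[[-0.06,0,0.2,0,0,0,0],[0,0,0,0,0,0,0]]]'| grep -E 'clock|pos|wrist';python3 -m pendant '[[[-0.06,0,0.2,0,0,0,0],[0,0,0,0,0,0,0]]]'| grep -E 'clock|pos|wrist'; done
```

```text
clock: 6.2
position: [0.5636, 0.1502, 0.1789]
wrist_force: [-1.5, -0.8, 2.0]
clock: 6.37
position: [0.5637, 0.1503, 0.1783]
wrist_force: [-3.7, -1.1, 8.1]
clock: 6.53
position: [0.5637, 0.1503, 0.1774]
wrist_force: [-5.3, -0.6, 9.5]
```

```bash
python3 -m pendant '[[[-0.24,0,0,0,0,0,0],[0,0,0,0,0,0,0]]]' | grep -E 'clock|pos|wrist'; python3 -m pendant '[[[-0.06,0,0.2,0,0,0,0],[0,0,0,0,0,0,0]]]'| grep -E 'clock|pos|wrist';python3 -m pendant '[[[-0.06,0,0.2,0,0,0,0],[0,0,0,0,0,0,0]]]'| grep -E 'clock|pos|wrist'
```

```text
clock: 6.7
position: [0.5635, 0.1503, 0.1777]
wrist_force: [-1.4, -2.3, 8.4]
clock: 6.87
position: [0.5636, 0.1503, 0.1767]
wrist_force: [-2.5, -1.6, 10.4]
clock: 7.03
position: [0.5635, 0.1503, 0.1757]
wrist_force: [-3.6, -2.2, 11.8]
```

```bash
g(){ grep -E 'pos|wrist' | cut -d: -f2 | paste -sd' '; }
python3 -m pendant '[[[-0.16,0,0.2,0,0,0,0]]]'|g; python3 -m pendant '[[[-0.1,0,0.2,0,0,0,0]]]'|g; python3 -m pendant '[[[-0.1,0,0.2,0,0,0,0]]]'|g; python3 -m pendant '[[[-0.1,0,0.2,0,0,0,0]]]'|g; python3 -m pendant '[[[-0.08,0,0.2,0,0,0,0]]]'|g; python3 -m pendant '[[[-0.08,0,0.2,0,0,0,0]]]'|g
```

```text
[0.5635, 0.1504, 0.175]  [-1.0, -2.0, 12.7]
 [0.5634, 0.1504, 0.1739]  [-1.0, -1.8, 12.0]
 [0.5634, 0.1503, 0.1727]  [0.1, -1.3, 10.0]
 [0.5633, 0.1503, 0.1715]  [1.4, -2.3, 7.7]
 [0.5633, 0.1503, 0.1702]  [2.8, -1.4, 4.2]
 [0.5633, 0.1503, 0.1691]  [3.2, -2.1, 5.0]
```

```bash
g(){ grep -E 'pos|wrist' | cut -d: -f2 | paste -sd' '; }
python3 -m pendant '[[[-0.02,0,0.2,0,0,0,0]]]'|g; python3 -m pendant '[[[-0.02,0,0.2,0,0,0,0]]]'|g; python3 -m pendant '[[[-0.06,0,0.2,0,0,0,0]]]'|g; python3 -m pendant '[[[-0.06,0,0.2,0,0,0,0]]]'|g; python3 -m pendant '[[[-0.06,0,0.2,0,0,0,0]]]'|g; python3 -m pendant '[[[-0.06,0,0.2,0,0,0,0]]]'|g;  python3 -m pendant '[[[-0.06,0,0.2,0,0,0,0]]]'|g; python3 -m pendant '[[[-0.06,0,0.2,0,0,0,0]]]'|g; python3 -m pendant '[[[-0.06,0,0.2,0,0,0,0]]]'|g; python3 -m pendant '[[[-0.06,0,0.2,0,0,0,0]]]'|g
```

```text
[0.5634, 0.1503, 0.168]  [1.1, -1.7, 6.8]
 [0.5634, 0.1503, 0.167]  [0.3, -1.3, 7.3]
 [0.5634, 0.1503, 0.166]  [-1.7, -2.0, 9.6]
 [0.5634, 0.1503, 0.1652]  [-1.4, -2.2, 11.6]
 [0.5635, 0.1503, 0.1642]  [-2.6, -1.5, 12.7]
 [0.5635, 0.1504, 0.1633]  [-2.9, -2.1, 14.1]
 [0.5635, 0.1503, 0.1623]  [-2.5, -2.1, 11.9]
 [0.5635, 0.1503, 0.1612]  [-2.2, -2.1, 10.1]
 [0.5635, 0.1503, 0.16]  [-1.4, -1.8, 8.3]
 [0.5634, 0.1503, 0.1587]  [0.6, -1.2, 7.1]
```

```bash
g(){ grep -E 'pos|wrist' | cut -d: -f2 | paste -sd' '; }
R='x'; python3 -m pendant '[[[-0.06,0,0.2,0,0,0,0]]]'|g; python3 -m pendant '[[[-0.06,0,0.2,0,0,0,0]]]'|g; python3 -m pendant '[[[-0.06,0,0.2,0,0,0,0]]]'|g; python3 -m pendant '[[[-0.06,0,0.2,0,0,0,0]]]'|g; python3 -m pendant '[[[-0.06,0,0.2,0,0,0,0]]]'|g; python3 -m pendant '[[[-0.08,0,0.2,0,0,0,0]]]'|g;  python3 -m pendant '[[[-0.08,0,0.2,0,0,0,0]]]'|g; python3 -m pendant '[[[-0.08,0,0.2,0,0,0,0]]]'|g; python3 -m pendant '[[[-0.06,0,0.2,0,0,0,0]]]'|g; python3 -m pendant '[[[-0.06,0,0.2,0,0,0,0]]]'|g
```

```text
[0.5634, 0.1503, 0.1575]  [0.8, -0.7, 6.7]
 [0.5634, 0.1503, 0.1564]  [0.6, -1.4, 5.8]
 [0.5634, 0.1503, 0.1554]  [-0.7, -1.6, 8.3]
 [0.5635, 0.1503, 0.1544]  [-0.7, -2.2, 10.6]
 [0.5635, 0.1503, 0.1535]  [-1.9, -1.9, 12.3]
 [0.5635, 0.1503, 0.1526]  [-2.7, -2.2, 13.0]
 [0.5635, 0.1503, 0.1517]  [-2.3, -2.4, 14.4]
 [0.5635, 0.1504, 0.1508]  [-2.6, -2.4, 13.4]
 [0.5635, 0.1503, 0.1497]  [-2.1, -1.3, 13.4]
 [0.5635, 0.1503, 0.1485]  [-0.9, -1.8, 9.9]
```

```bash
g(){ grep -E 'clock|pos|wrist' | cut -d: -f2 | paste -sd' '; }
python3 -m pendant '[[[-0.06,0,0.2,0,0,0,0]]]'|g; python3 -m pendant '[[[-0.06,0,0.2,0,0,0,0]]]'|g; python3 -m pendant '[[[-0.06,0,0.2,0,0,0,0]]]'|g; python3 -m pendant '[[[-0.06,0,0.2,0,0,0,0]]]'|g; python3 -m pendant '[[[-0.04,0,0.1,0,0,0,0]]]'|g;python3 -m pendant '[[[0,0,0,0,0,0,0],[0,0,0,0,0,0,0]]]'|g
```

```text
9.28  [0.5634, 0.1503, 0.1473]  [0.7, -1.4, 8.4]
 9.37  [0.5634, 0.1503, 0.146]  [0.2, -1.2, 6.7]
 9.45  [0.5634, 0.1503, 0.1449]  [0.7, -1.7, 6.2]
 9.53  [0.5635, 0.1502, 0.1438]  [0.1, -1.5, 7.8]
 9.62  [0.5635, 0.1503, 0.1433]  [0.4, -2.1, 10.1]
 9.78  [0.5634, 0.1503, 0.1434]  [0.3, -2.0, 6.9]
```

```bash
g(){ grep -E 'clock|pos|wrist' | cut -d: -f2 | paste -sd' '; }
python3 -m pendant '[[[-0.04,0,0.12,0,0,0,0]]]'|g; python3 -m pendant '[[[0,0,0,0,0,0,0],[0,0,0,0,0,0,0]]]'|g; python3 -m pendant '[[[0,0,0,0,0,0,0]]]'|g;  python3 -m pendant '[[[0,0,0,0,0,0,0]]]'|g; python3 -m pendant '[[[0,0,0,0,0,0,0]]]'|g
python3 - <<'E'
from h import *
F=[]
for n in("side","side","wrist"):
    f=cam(n); F.append(r.get_state()["wrist_force"]); cv2.imwrite(f"pics/{n}5.png",cv2.cvtColor(f["img"],cv2.COLOR_RGB2BGR))
print(np.mean(F,0),F)
a=cv2.imread("pics/side5.png")[195:255,255:315];b=cv2.imread("pics/wrist5.png")[180:320,180:380]
c=np.hstack([cv2.resize(a,(420,420),interpolation=2),cv2.resize(b,(380,420),interpolation=2)])
cv2.imwrite("pics/c5.png",c)
E
```

```text
9.87  [0.5635, 0.1503, 0.1429]  [-1.4, -2.5, 9.3]
 10.03  [0.5635, 0.1503, 0.1428]  [-1.0, -1.0, 8.6]
 10.12  [0.5634, 0.1503, 0.1428]  [0.6, -3.0, 10.3]
 10.2  [0.5634, 0.1503, 0.1428]  [0.0, -1.7, 8.6]
 10.28  [0.5635, 0.1503, 0.1428]  [-0.2, -3.2, 8.2]
[-0.52329599 -2.12627095  8.84660089] [array([-0.29821812, -2.12984686,  8.39670869]), array([-0.62325703, -2.09698591,  8.78951374]), array([-0.64841283, -2.15198007,  9.35358022])]
```

View pics/c5.png

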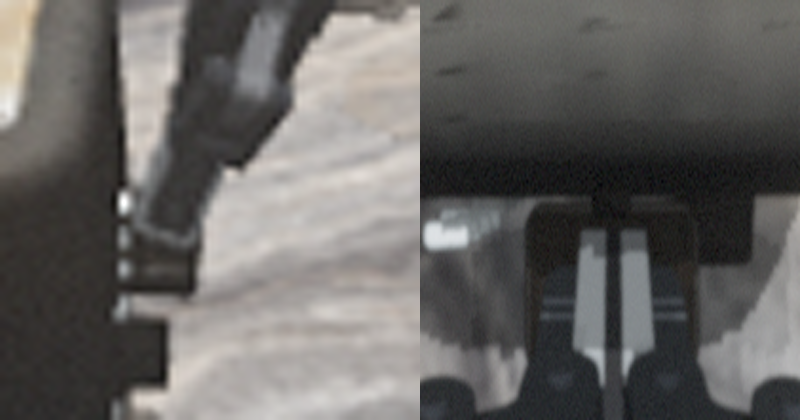

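Run:
```python
from h import *
f=cam("side")
for k in range(5): print(k,proj(f,[.581,.178,.1495-.012*k]).round(1), "lever mid", proj(f,[.558,.149,.1495-.012*k]).round(1),"top/bot",proj(f,[.558,.149,.156-.012*k]).round(1),proj(f,[.558,.149,.143-.012*k]).round(1))
b=cv2.cvtColor(f["img"],cv2.COLOR_RGB2BGR)[195:257,250:310]
cv2.imwrite("pics/c6.png",cv2.resize(b,(580,600),interpolation=cv2.INTER_CUBIC))
```

```text
0 [273.4 223.6] lever mid [283.6 216.5] top/bot [283.7 214. ] [283.6 219. ]
1 [273.3 228.4] lever mid [283.5 221.2] top/bot [283.6 218.7] [283.4 223.7]
2 [273.2 233. ] lever mid [283.4 225.8] top/bot [283.4 223.3] [283.3 228.3]
3 [273.2 237.7] lever mid [283.2 230.4] top/bot [283.3 227.9] [283.2 232.8]
4 [273.1 242.3] lever mid [283.1 234.9] top/bot [283.2 232.4] [283.1 237.3]
```

View pics/c6.png

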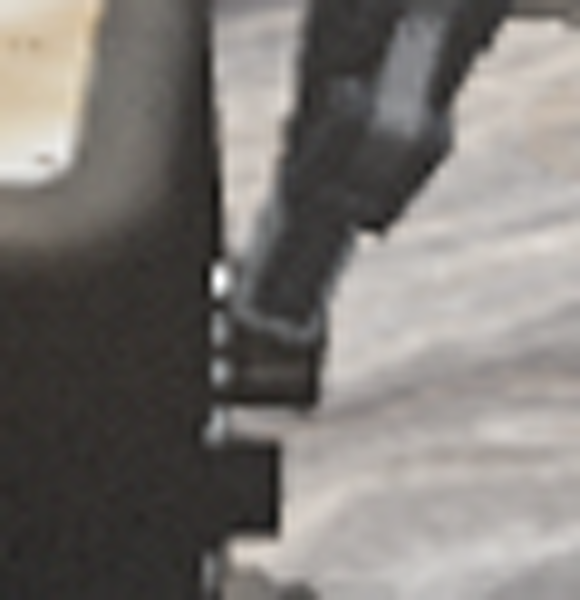

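The four ribs show at v≈224, 229, 234 and 239, as predicted. The lever's lower edge has gone from v≈223 to 237, about 35–36 mm, so it is in the third notch. The toaster hasn't moved. I'll add a last 0.4 mm to centre it, then check.

```bash
g(){ grep -E 'clock|pos|wrist' | cut -d: -f2 | paste -sd' '; }
python3 -m pendant '[[[-0.02,0,0.08,0,0,0,0]]]'|g; python3 -m pendant '[[[0,0,0,0,0,0,0],[0,0,0,0,0,0,0]]]'|g; python3 -m pendant '[[[0,0,0,0,0,0,0],[0,0,0,0,0,0,0],[0,0,0,0,0,0,0],[0,0,0,0,0,0,0]]]'|g;python3 -m pendant '[[[0,0,0,0,0,0,0]]]'|g
```

```text
10.57  [0.5635, 0.1503, 0.1425]  [-1.7, -1.9, 11.3]
 10.73  [0.5635, 0.1503, 0.1425]  [-0.2, -2.6, 9.2]
 11.07  [0.5635, 0.1503, 0.1425]  [-0.8, -2.2, 9.5]
 11.15  [0.5635, 0.1503, 0.1425]  [-0.9, -2.1, 9.6]
```

Steady at about 9.5 N (about 10 N expected at the third notch).

```bash
python3 -c "
from cell import r
print(r.hand_in())"
```

```text
the job is handed in; nothing more can be done
None
```

The lever is in the third notch, about 36 mm down, and the fingers are still holding it there at a steady 9.5 N or so; the toaster, mug, timer and lemon were left where they stood, and the job is handed in at about 11 s.

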